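# Cure the rocking potter's board

### The job

The work board under the clay pot rocks at one of its corners. Press down on the board's corners with your fingertips to find the one that gives under the finger, then press that corner's shim (the steel paddle sticking up beside it) down flat so that it packs the corner. Leave the other three shims standing up, lift nothing, and do not shift the board, the pot or the things around.

Things in the scene. Friction and masses are not known exactly. Their poses are not given: they have to be found in the camera images.
- base: Fixed aluminium levelling base, 210 x 330 mm, 12 mm thick, on the table. Origin: centre of its underside, at table height. Its +x points away from the robot and its +y to the robot's left, turned by up to about 20 degrees; 'near/far' and 'left/right' below are in this frame.
- board: Square plywood board, 180 x 180 x 18 mm, 0.9 kg, lying loose and level on four hidden rubber feet, sides parallel to the base's; underside 39.5 mm, top 57.5 mm above the table. Origin: centre of its underside. Three feet are firm; one, different each time, is soft: pressed there the corner gives from about 3 N, has sunk 5 to 6 mm at about 7 N, stops hard, and springs back.
- corner_near_left (a point): Place to press on the near left corner of the board: the flat 16 mm screw head on its top face, straight above that corner's foot (x -72, y +60 mm from the board's middle). If the foot is firm it gives less than 1.5 mm at 20 N.
- corner_near_right (a point): Place to press on the near right corner of the board: the flat 16 mm screw head on its top face, straight above that corner's foot (x -72, y -60 mm from the board's middle). If the foot is firm it gives less than 1.5 mm at 20 N.
- corner_far_left (a point): Place to press on the far left corner of the board: the flat 16 mm screw head on its top face, straight above that corner's foot (x +72, y +60 mm from the board's middle). If the foot is firm it gives less than 1.5 mm at 20 N.
- corner_far_right (a point): Place to press on the far right corner of the board: the flat 16 mm screw head on its top face, straight above that corner's foot (x +72, y -60 mm from the board's middle). If the foot is firm it gives less than 1.5 mm at 20 N.
- paddle_near_left (a point): Point on top of the outer arm of the near left corner's shim, mid-width, 45 mm from its hinge and 9 mm from its outer end; moves with the shim. Shim flat: at x -44, y +145 mm in the base's frame, 39 mm above the table; standing: about 64 mm above the table. Pressed here the shim moves at about 7 N and stays where left; over a firm foot it jams half-way.
- shim_near_left (a joint): Tilt of the near left shim, a steel rocker 34 mm wide, 84 long, 6 thick; hinge along the base's x at x -44, y +100 mm, 36 mm above the table. The outer arm reaches 54 mm outward (+y) of the hinge; the inner end lies under the board. 0 to 0.06 rad at the start: outer arm up 34 degrees; 0.6 rad: flat, inner end up against the board's underside.
- paddle_near_right (a point): Point on top of the outer arm of the near right corner's shim, mid-width, 45 mm from its hinge and 9 mm from its outer end; moves with the shim. Shim flat: at x -44, y -145 mm in the base's frame, 39 mm above the table; standing: about 64 mm above the table. Pressed here the shim moves at about 7 N and stays where left; over a firm foot it jams half-way.
- shim_near_right (a joint): Tilt of the near right shim, a steel rocker 34 mm wide, 84 long, 6 thick; hinge along the base's x at x -44, y -100 mm, 36 mm above the table. The outer arm reaches 54 mm outward (-y) of the hinge; the inner end lies under the board. 0 to 0.06 rad at the start: outer arm up 34 degrees; 0.6 rad: flat, inner end up against the board's underside.
- paddle_far_left (a point): Point on top of the outer arm of the far left corner's shim, mid-width, 45 mm from its hinge and 9 mm from its outer end; moves with the shim. Shim flat: at x +44, y +145 mm in the base's frame, 39 mm above the table; standing: about 64 mm above the table. Pressed here the shim moves at about 7 N and stays where left; over a firm foot it jams half-way.
- shim_far_left (a joint): Tilt of the far left shim, a steel rocker 34 mm wide, 84 long, 6 thick; hinge along the base's x at x +44, y +100 mm, 36 mm above the table. The outer arm reaches 54 mm outward (+y) of the hinge; the inner end lies under the board. 0 to 0.06 rad at the start: outer arm up 34 degrees; 0.6 rad: flat, inner end up against the board's underside.
- paddle_far_right (a point): Point on top of the outer arm of the far right corner's shim, mid-width, 45 mm from its hinge and 9 mm from its outer end; moves with the shim. Shim flat: at x +44, y -145 mm in the base's frame, 39 mm above the table; standing: about 64 mm above the table. Pressed here the shim moves at about 7 N and stays where left; over a firm foot it jams half-way.
- shim_far_right (a joint): Tilt of the far right shim, a steel rocker 34 mm wide, 84 long, 6 thick; hinge along the base's x at x +44, y -100 mm, 36 mm above the table. The outer arm reaches 54 mm outward (-y) of the hinge; the inner end lies under the board. 0 to 0.06 rad at the start: outer arm up 34 degrees; 0.6 rad: flat, inner end up against the board's underside.
- pot: Small unfired clay pot, 62 mm across, 58 mm high, 0.2 kg, standing loose about the middle of the board. Origin: centre of its foot. Leave alone.
- bowl: Loose open steel bowl, 140 mm across, 55 mm high, on the table to the right of the base. Origin: centre of its underside. Leave alone.
- bottle: Loose closed clear bottle with black cap, 60 mm across, 160 mm high, upright on the table to the left. Origin: centre of its underside. Leave alone.
- scraper: Loose scraper with a handle, 200 mm long, lying on the table to the left. Origin near its middle. Leave alone.

How it is judged:
On the way, in this order (a step that is already met when the one before it is completed fails the run):
1. a corner of the board is pressed down by the fingers, at least 2.5 mm, all four shims still standing (contact force between the fingers and board above 1 N and z of any of corner_near_left, corner_near_right, corner_far_left, corner_far_right in the frame of base below 0.055 m and value of joint each of shim_near_left, shim_near_right, shim_far_left, shim_far_right below 0.15 rad), for 0.1 s.
2. one shim lies flat (((value of joint shim_near_left above 0.53 rad and value of joint each of shim_near_right, shim_far_left, shim_far_right below 0.15 rad) or (value of joint shim_near_right above 0.53 rad and value of joint each of shim_near_left, shim_far_left, shim_far_right below 0.15 rad) or (value of joint shim_far_left above 0.53 rad and value of joint each of shim_near_left, shim_near_right, shim_far_right below 0.15 rad) or (value of joint shim_far_right above 0.53 rad and value of joint each of shim_near_left, shim_near_right, shim_far_left below 0.15 rad))), for 0.2 s.
At the end, for the whole second after the job is handed in: One shim, that of the soft corner (it fits flat nowhere else), lies flat (joint above 0.53 rad of 0.6); the other three still stand (below 0.15 rad); all four corners of the board are level within 2 mm and the board is at rest (((value of joint shim_near_left above 0.53 rad and value of joint each of shim_near_right, shim_far_left, shim_far_right below 0.15 rad) or (value of joint shim_near_right above 0.53 rad and value of joint each of shim_near_left, shim_far_left, shim_far_right below 0.15 rad) or (value of joint shim_far_left above 0.53 rad and value of joint each of shim_near_left, shim_near_right, shim_far_right below 0.15 rad) or (value of joint shim_far_right above 0.53 rad and value of joint each of shim_near_left, shim_near_right, shim_far_left below 0.15 rad)) and z of corner_near_left in the frame of base between 0.0555 and 0.0595 m and z of corner_near_right in the frame of base between 0.0555 and 0.0595 m and z of corner_far_left in the frame of base between 0.0555 and 0.0595 m and z of corner_far_right in the frame of base between 0.0555 and 0.0595 m and linear speed of board below 0.01 m/s); the robot touches nothing.
It fails at once if the board is lifted, or shifted more than 15 mm (distance of board from where it was at the start of the episode above 0.015 m).
It fails at once if the pot is lifted, or shifted more than 20 mm, or tipped (distance of pot from where it was at the start of the episode above 0.02 m or angle between pot's own z axis and vertical above 0.3 rad).
It fails at once if the bowl, bottle or scraper is shifted more than 20 mm (distance of any of bowl, bottle, scraper from where it was at the start of the episode above 0.02 m).
It also fails if it takes over 61 s, if anything falls off the work surface, if the arm or the gripper's body presses on something with over 40 N, if the wrist force passes 120 N, or if a joint passes its speed limit or range.

### The arm

A 6-joint arm with a two-finger parallel gripper is mounted at the origin on the work surface. World frame = base frame: x ahead of the robot, y to its left, z up, the work surface at z = 0. Lengths are in m, angles in rad, forces in N, time in s.
With the tool pointing down it reaches from about 0.35 to 0.925 m from the base axis. Payload 6.4 kg.
Tool frame: the origin (TCP) lies midway between the tips of the shut fingers; the grasp point (between the pads) lies 19 mm behind it; z points along the fingers, y is the line along which they close (so a half turn about z gives the same grasp; the last joint's range is limited). The gripper opens to 94 mm and grips with 3 to 60 N. Pads are 16 mm wide; open, the fingers measure 119 mm over their backs; the gripper's body (75 mm by 177 mm) begins 78 mm behind the grasp point.
Start: joints at [-1.32, 0.245, 1.558, -0, 1.339, -0.174], TCP at [0.268, -0.592, 0.205] pointing down, gripper open.
Joint ranges: [-3.13, 3.13], [-1.02, 2.26], [0.13, 2.54], [-0.95, 4.09], [0.21, 2.88], [-2.74, 2.74]. Speed limits (rad/s): [2.57, 2.57, 3.14, 3.14, 3.14, 3.14].

### API

Orientations are given as a rotation vector (axis times angle).
In Python, from station import status, cams, workorder gives the robot as it stands. The module is installed in compiled form; this text tells all that it offers.
- The arm moves only by the tool carry_out, never from a script. Its argument "motion" is one flat list of numbers, 5 for each row, row after row: the finger opening in m, from 0 to 0.094, then the shift along the world's x, y, z in m, then the turn about the world's z in degrees. In form: [jaw, dx, dy, dz, yaw, jaw, dx, dy, dz, yaw, ...]. A call has 1 to 12 rows; each row is the pose to reach, as a shift and turn from the pose commanded when the call began; what a row does not reach only later rows make up. A row lasts 1/10 s, in which the tool goes at most 50 mm and 8.59 degrees, less where a joint would pass 70% of its speed; a pose out of reach is approached as far as the arm can. A call with a gripper value outside its range is refused whole. The fingers move at their own pace and stop on an object; "force" is the grip in N (left out, the last holds). Time passes only in rows, so rows that repeat a pose let the fingers close. It gives the time, the measured TCP pose, the force, the opening and the grip force at its end, in the units of the state.
- status.read_state(): the state, without advancing time (a new reading comes with each control period).
- cams.get_image(name): name is "side" or "top"; returns (picture, depth): 400x640x3 uint8, blue, green, red; 400x640 float32, m along the optical axis (not along the pixel's ray), 0 where there is no reading.
- cams.calibration(name): a dict with "fx", "fy", "cx", "cy" (pixels), "rvec" (rotation vector, rad) and "tvec" (3), from world to camera coordinates, as OpenCV has them. Camera axes: x right, y down, z forward; pixel columns grow to the right and rows downward; lengths in m; the calibration is good to about 2 mm. A picture is of the moment at which its call begins. calibration takes no time and is no camera call.
- workorder.finish_job(): hands the job in; it is judged then, once.
The state is a dict: "time_s": time; "joint_pos": joint angles; "joint_velocities": joint speeds; "joint_efforts": joint torques, N m; "ee_pos": TCP position; "eef_rot": TCP orientation; "force": force on the tool from outside, world axes, zero at the start; "torque": the same for the moment, N m; "gripper_width": opening from 0.0 (shut) to 1.0 (fully open); "grip_force": force on a finger pad.
Only numpy, scipy, OpenCV 4.12 (cv2) and the standard library are available. Lean on these libraries where they do the work, as an engineer would, in place of code of your own. Each camera call takes 0.05 s, during which the arm holds its last target. There are 200 camera calls.

## Working session

There is one attempt and no reset: what is moved stays moved. The work goes in short steps, Python scripts to look and compute and a tool call to move; the robot and the scene stay as the last step left them, time stands still between calls to the robot, and variables do not carry over. Pictures are saved under pics/ and viewed, at most 10 in all, crops included, and the job is handed in when it is done.

Besides the shell and the picture viewer there is one more tool, called after ">>>" in YAML: its name, and indented under it one key for each argument. carry_out: Moves the arm, as the interface text tells. Its arguments: {"type":"object","properties":{"motion":{"type":"array","items":{"type":"number"}},"force":{"type":"number"}},"required":["motion"]}

```bash
mkdir -p pics
cat > h.py <<'E'
import numpy as np, cv2
from station import status, cams, workorder
def ray(name,u,v,z):
    c=cams.calibration(name);R=cv2.Rodrigues(np.array(c['rvec'],float))[0];t=np.array(c['tvec'],float)
    d=R.T@np.array([(u-c['cx'])/c['fx'],(v-c['cy'])/c['fy'],1]);o=-R.T@t
    return o+d*(z-o[2])/d[2]
def pix(name,p):
    c=cams.calibration(name);R=cv2.Rodrigues(np.array(c['rvec'],float))[0]
    q=R@np.array(p,float)+np.array(c['tvec'],float).ravel();return c['fx']*q[0]/q[2]+c['cx'],c['fy']*q[1]/q[2]+c['cy']
E
python3 - <<'E'
from h import *
for n in('top','side'):
    i,d=cams.get_image(n);cv2.imwrite(f'pics/{n}0.png',i);np.save(f'{n}0.npy',d)
    c=cams.calibration(n);R=cv2.Rodrigues(np.array(c['rvec'],float))[0];print(n,-R.T@np.array(c['tvec'],float).ravel(),R[2],c['fx'])
s=status.read_state();print(s['time_s'],s['eef_rot'],s['force'])
E
```

```text
top [0.35227134 0.02327221 1.56239617] [ 0.11640302 -0.00772761 -0.993172  ] 441.6930149570756
side [-0.41970331 -1.04062744  0.85236688] [ 0.58944454  0.64406232 -0.48758472] 494.9519068761326
0.1 [-3.06932301e+00 -6.61910957e-01  1.00059972e-04] [-0.06083731  0.28304068  0.29560539]
```

View pics/top0.png

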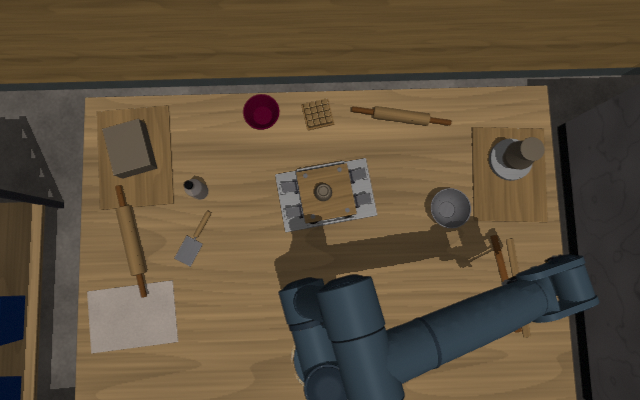

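View pics/side0.png

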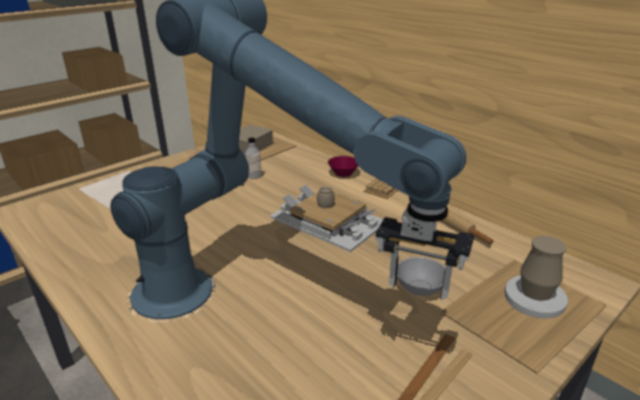

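The top view shows the base at about (326,194), with its corners near (277,174), (366,158), (377,215) and (287,231). The pot is at (323,190), the bowl at (450,208) and the bottle at (195,187). Next I'll enlarge the base area.

Run:
```python
from h import *
i=cv2.imread('pics/top0.png')[145:245,250:400]
cv2.imwrite('pics/crop0.png',cv2.resize(i,None,fx=5,fy=5,interpolation=cv2.INTER_CUBIC))
for p in [(277,174),(366,158),(377,215),(287,231)]: print(ray('top',*p,.012).round(4))
```

```text
[0.6405 0.1497 0.012 ]
[ 0.6896 -0.1697  0.012 ]
[ 0.4839 -0.1998  0.012 ]
[0.4367 0.1184 0.012 ]
```

View pics/crop0.png

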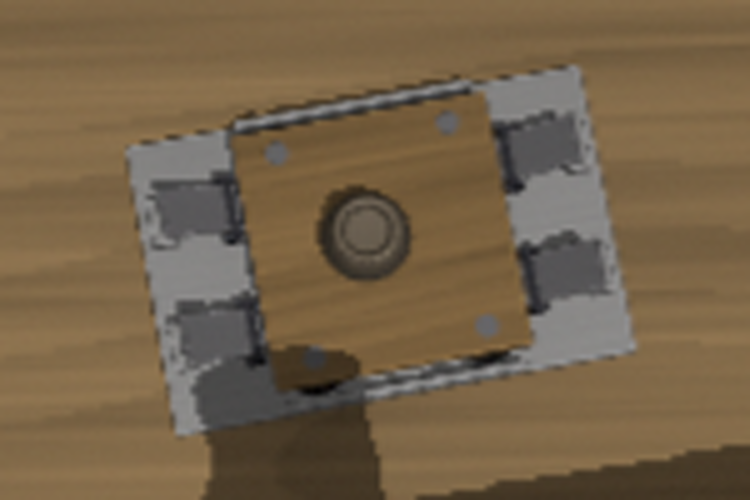

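The crop shows the four screw heads at about FL(276,153), FR(447,122), NR(486,325) and NL(315,357), with all four paddles standing.

Run:
```python
from h import *
f=lambda u,v,z: ray('top',250+(u-2)/5,145+(v-2)/5,z)[:2]
S=dict(FL=f(276,153,.0575),FR=f(447,122,.0575),NR=f(486,325,.0575),NL=f(315,357,.0575))
for k in S: print(k,S[k].round(4))
B=[f(128,147,.012),f(578,66,.012),f(634,350,.012),f(178,435,.012)]
c=np.mean(B,0);print('base c',c.round(4),'screws c',np.mean(list(S.values()),0).round(4))
l=(B[0]+B[3]-B[1]-B[2]);print('yaw',np.degrees(np.arctan2(l[1],l[0]))-90)
l=S['FL']+S['NL']-S['FR']-S['NR'];a=np.arctan2(l[1],l[0])-np.pi/2;print('yaw s',np.degrees(a))
R=np.array([[np.cos(a),-np.sin(a)],[np.sin(a),np.cos(a)]]);c2=np.mean(list(S.values()),0)
for k,p in dict(NL=(-72,60),NR=(-72,-60),FL=(72,60),FR=(72,-60)).items(): print('model',k,(c2+R@np.array(p)/1000).round(4))
for k,p in dict(NL=(-44,140),NR=(-44,-140),FL=(44,140),FR=(44,-140)).items(): print('pad',k,(c+R@np.array(p)/1000).round(4))
print('bottle',ray('top',190,186,.16),'bowl',ray('top',450,205,.055),'pot',f(366,230,.1155))
s=status.read_state();print(s['ee_pos'],s['joint_pos'])
```

```text
FL [0.6251 0.05  ]
FR [ 0.6435 -0.0689]
NR [ 0.5016 -0.0906]
NL [0.4829 0.0271]
base c [ 0.5628 -0.0209] screws c [ 0.5633 -0.0206]
yaw 8.831256022588647
yaw s 8.893855563639551
model NL [0.4829 0.0276]
model NR [ 0.5014 -0.091 ]
model FL [0.6251 0.0498]
model FR [ 0.6437 -0.0687]
pad NL [0.4977 0.1106]
pad NR [ 0.541  -0.1661]
pad FL [0.5846 0.1242]
pad FR [ 0.6279 -0.1525]
bottle [0.58183321 0.41710668 0.16      ] bowl [ 0.50751555 -0.44623956  0.055     ] pot [ 0.56123178 -0.00917696]
[ 0.26777875 -0.59169549  0.20446983] [-1.32006798e+00  2.45740584e-01  1.55886989e+00  1.84381448e-06
  1.33869228e+00 -1.74073922e-01]
```

>>> carry_out:
  motion: [0,0.233,0.501,-0.03,-15.5,0,0.233,0.501,-0.03,-15.5,0,0.233,0.501,-0.03,-15.5,0,0.233,0.501,-0.03,-15.5,0,0.233,0.501,-0.03,-15.5,0,0.233,0.501,-0.03,-15.5,0,0.233,0.501,-0.03,-15.5,0,0.233,0.501,-0.03,-15.5,0,0.233,0.501,-0.03,-15.5,0,0.233,0.501,-0.03,-15.5,0,0.233,0.501,-0.03,-15.5,0,0.233,0.501,-0.03,-15.5]
  force: 20

```text
time_s: 1.3
ee_pos: [0.5015, -0.0866, 0.1747]
eef_rot: [-3.13, -0.252, 0.001]
force: [-0.8, -1.3, -0.3]
gripper_width: 0.02
grip_force: 0.0
```

>>> carry_out:
  motion: [0,0,-0.001,-0.045,0,0,0,-0.001,-0.085,0,0,0,-0.001,-0.105,0,0,0,-0.001,-0.111,0,0,0,-0.001,-0.111,0,0,0,-0.001,-0.111,0]

```text
time_s: 1.9
ee_pos: [0.5019, -0.093, 0.0658]
eef_rot: [3.131, 0.241, 0.003]
force: [0.2, 0.6, 1.4]
gripper_width: 0.006
grip_force: 0.0
```

>>> carry_out:
  motion: [0,0,0.001,-0.003,0,0,0,0.001,-0.005,0,0,0,0.001,-0.007,0,0,0,0.001,-0.008,0,0,0,0.001,-0.008,0,0,0,0.001,-0.008,0]

```text
time_s: 2.5
ee_pos: [0.5013, -0.0914, 0.0577]
eef_rot: [3.132, 0.242, 0.0]
force: [-2.4, 0.7, 7.2]
gripper_width: 0.004
grip_force: 3.9
```

>>> carry_out:
  motion: [0,0,0,-0.001,0,0,0,0,-0.002,0,0,0,0,-0.002,0,0,0,0,-0.002,0]

```text
time_s: 2.9
ee_pos: [0.5015, -0.0914, 0.0575]
eef_rot: [3.132, 0.243, -0.001]
force: [-9.1, 3.5, 21.8]
gripper_width: 0.006
grip_force: 10.7
```

The near right corner is firm (22 N, no sinking). Next is near left.

>>> carry_out:
  motion: [0,0,0,0.022,0,0,-0.0185,0.119,0.022,0,0,-0.0185,0.119,0.022,0,0,-0.0185,0.119,0.022,0,0,-0.0185,0.119,0.01,0,0,-0.0185,0.119,0.006,0,0,-0.0185,0.119,0.004,0,0,-0.0185,0.119,0.002,0,0,-0.0185,0.119,0.002,0,0,-0.0185,0.119,0.002,0]

```text
time_s: 3.9
ee_pos: [0.482, 0.0271, 0.0576]
eef_rot: [-3.131, -0.239, 0.005]
force: [-9.0, 2.9, 14.2]
gripper_width: 0.006
grip_force: 7.2
```

Near left is firm too. Next is far left, going around the pot.

>>> carry_out:
  motion: [0,0,0,0.04,0,0,0.03,0.025,0.065,0,0,0.075,0.03,0.065,0,0,0.12,0.025,0.055,0,0,0.142,0.022,0.035,0,0,0.142,0.022,0.02,0,0,0.142,0.022,0.01,0,0,0.142,0.022,0.005,0,0,0.142,0.022,0.002,0,0,0.142,0.022,0,0,0,0.142,0.022,0,0,0,0.142,0.022,0,0]

```text
time_s: 5.1
ee_pos: [0.6244, 0.0498, 0.0578]
eef_rot: [3.132, 0.242, 0.001]
force: [-3.8, 0.3, 5.8]
gripper_width: 0.005
grip_force: 2.6
```

>>> carry_out:
  motion: [0,0,0,-0.001,0,0,0,0,-0.002,0,0,0,0,-0.002,0,0,0,0,-0.002,0]

```text
time_s: 5.5
ee_pos: [0.6245, 0.0498, 0.0576]
eef_rot: [3.132, 0.243, -0.001]
force: [-8.8, -0.5, 16.7]
gripper_width: 0.004
grip_force: 8.3
```

Far left is firm, so far right should be the soft corner. I'll press it and check.

>>> carry_out:
  motion: [0,0,0,0.022,0,0,0.022,-0.05,0.025,0,0,0.019,-0.1185,0.025,0,0,0.019,-0.1185,0.022,0,0,0.019,-0.1185,0.01,0,0,0.019,-0.1185,0.006,0,0,0.019,-0.1185,0.004,0,0,0.019,-0.1185,0.002,0,0,0.019,-0.1185,0,0,0,0.019,-0.1185,-0.002,0,0,0.019,-0.1185,-0.002,0]

```text
time_s: 6.6
ee_pos: [0.6436, -0.068, 0.0527]
eef_rot: [-3.132, -0.243, -0.001]
force: [-2.7, 1.6, 4.7]
gripper_width: 0.005
grip_force: 2.1
```

The far right corner gives 5 mm at under 5 N, so it is the soft one. I'll hold briefly, lift, and move above its paddle.

>>> carry_out:
  motion: [0,0,0,-0.001,0,0,0,0,-0.001,0,0,0,0,-0.001,0,0,0,0,0.015,0,0,0,0,0.045,0,0,-0.016,-0.0845,0.045,0,0,-0.016,-0.0845,0.045,0,0,-0.016,-0.0845,0.035,0,0,-0.016,-0.0845,0.025,0,0,-0.016,-0.0845,0.025,0]

```text
time_s: 7.6
ee_pos: [0.6261, -0.1518, 0.0751]
eef_rot: [-3.13, -0.243, 0.005]
force: [-0.2, -0.1, -0.1]
gripper_width: 0.005
grip_force: 0.0
```

Run:
```python
from h import *
s=status.read_state();print(s['ee_pos'],s['force'])
i,d=cams.get_image('side');u,v=map(int,pix('side',(.6,-.1,.05)));print(u,v)
cv2.imwrite('pics/s1.png',cv2.resize(i[v-60:v+60,u-80:u+80],None,fx=5,fy=5,interpolation=cv2.INTER_CUBIC))
```

```text
[ 0.62605985 -0.15176498  0.07505993] [-0.16944711 -0.138722   -0.12818473]
352 211
```

View pics/s1.png

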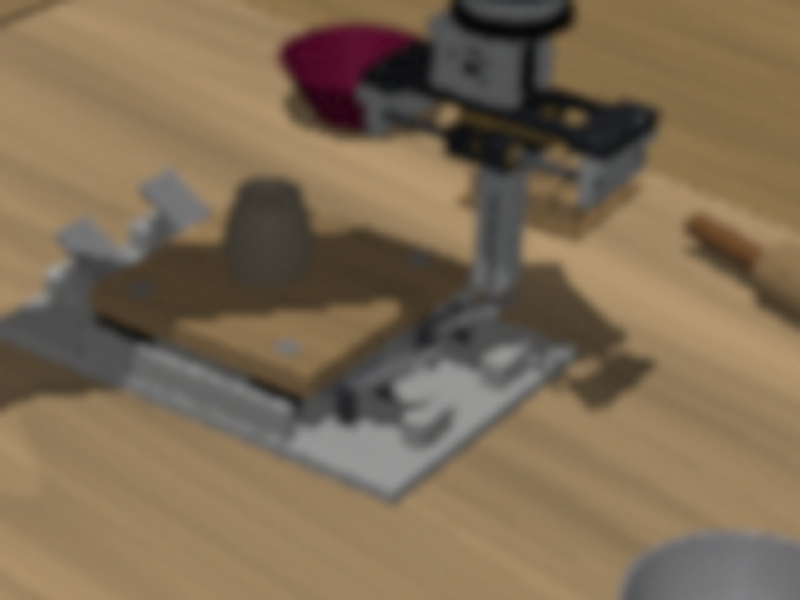

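The side crop shows the fingertip at (495,290), right above the far right paddle, with the board level and the pot undisturbed. Now I press down.

>>> carry_out:
  motion: [0,0,0,-0.005,0,0,0,0,-0.01,0,0,0,0,-0.014,0,0,0,0,-0.018,0,0,0,0,-0.022,0,0,0,0,-0.026,0,0,0,0,-0.03,0,0,0,0,-0.033,0,0,0,0,-0.036,0,0,0,0,-0.037,0,0,0,0,-0.037,0]

```text
time_s: 8.75
ee_pos: [0.6299, -0.1553, 0.043]
eef_rot: [3.127, 0.243, 0.008]
force: [0.6, -3.9, 5.6]
gripper_width: 0.005
grip_force: 2.9
```

>>> carry_out:
  motion: [0,-0.001,0.002,-0.002,0,0,-0.001,0.002,-0.004,0,0,-0.001,0.002,-0.005,0,0,-0.001,0.002,-0.006,0,0,-0.001,0.002,-0.006,0,0,-0.001,0.002,-0.006,0]

```text
time_s: 9.35
ee_pos: [0.6296, -0.1537, 0.0389]
eef_rot: [3.126, 0.243, 0.009]
force: [-2.7, -3.4, 14.9]
gripper_width: 0.006
grip_force: 7.4
```

>>> carry_out:
  motion: [0,0,0,-0.001,0,0,0,0,-0.002,0,0,0,0,-0.002,0,0,0,0,-0.002,0,0,0,0,-0.002,0]

```text
time_s: 9.85
ee_pos: [0.6297, -0.1537, 0.0386]
eef_rot: [3.126, 0.243, 0.009]
force: [-7.3, -1.3, 23.8]
gripper_width: 0.009
grip_force: 11.9
```

The paddle is against its hard stop, so it is flat. I'll lift away and check.

>>> carry_out:
  motion: [0,0,0,0.02,0,0,0,0,0.06,0,0,0,0,0.11,0,0,0,-0.04,0.16,0,0,0,-0.09,0.18,0,0,0,-0.14,0.18,0,0,-0.03,-0.18,0.18,0,0,-0.03,-0.18,0.18,0,0,-0.03,-0.18,0.18,0]

```text
time_s: 10.75
ee_pos: [0.5956, -0.3325, 0.212]
eef_rot: [-3.132, -0.238, 0.0]
force: [0.8, -0.2, -0.0]
gripper_width: 0.001
grip_force: 0.0
```

Run:
```python
from h import *
s=status.read_state();print(s['ee_pos'],s['force'],s['time_s'])
i,d=cams.get_image('side');u,v=map(int,pix('side',(.57,-.05,.05)))
cv2.imwrite('pics/s2.png',cv2.resize(i[v-60:v+60,u-80:u+80],None,fx=5,fy=5,interpolation=cv2.INTER_CUBIC))
```

```text
[ 0.59556081 -0.33254741  0.21201932] [ 0.84110528 -0.17362356 -0.01101993] 10.75
```

View pics/s2.png

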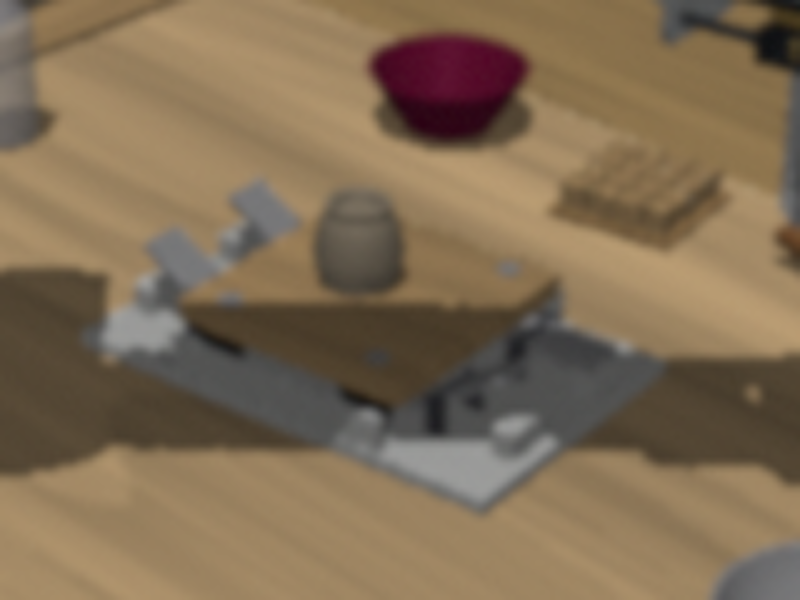

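The side crop shows the far right shim lying flat at about (575,345). The left shims still stand at (180,260) and (265,210), and the near right one stands edge-on at (480,365). The board looks level and the pot hasn't moved.

```bash
python3 -c "
from h import *
print(workorder.finish_job())"
```

```text
the job is handed in; nothing more can be done
None
```

The far right corner was the soft one: I pressed its shim flat, left the other three standing, and handed the job in at about 11 s; the hand-in gave no verdict.

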